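Set the margin of a tile picture in its tray frame and hold it there

TASK

The tile picture lying in the wooden tray frame has slipped towards one short end: stand the wooden spacer block on the ledge in the middle of the gap at the other short end, the only gap wide enough to take it without forcing, and let go of it. Then with the fingertips slide the tile along the frame, flat and square, until it is flush against the spacer and the spacer flush against the frame's end. Finish while still holding the tile pressed there, firmly but gently, so that its adhesive can grab, and leave the other things on the desk alone.

Things in the scene. Friction and masses are not known exactly. Their poses are not given: they have to be found in the camera images.
- frame_center (a point): Wooden tray frame lying face up on the desk; it does not move. Outside 240 x 190 mm; walls 10 mm thick, 20 mm high; inside 220 x 170 mm, with a ledge 5 mm thick, 32 mm wide, round the bottom inside. This point: the frame's middle, 5 mm above the desk (ledge top). x along its long side, y along its short side, z up; the end walls' inner faces are at x = +-110 mm.
- tile_center (a point): Ornamented white tile on a plywood backer, 200 (x) x 150 (y) x 24 mm, 0.5 to 0.8 kg, loose, face up on the ledge, its face 29 mm above the desk, 9 mm above the walls. Point: its centre. It lies 4 to 7 mm off the frame's middle along x, so one end gap is 14 to 17 mm, the other 3 to 6 mm; the long sides' gaps of 10 mm are right. A level push of 2 to 4 N on its edge slides it.
- spacer_center (a point): Spacer block of pale wood, 10 mm thick (x), 60 mm long (y), 50 mm high (z), 25 g, loose, standing on a long edge on the desk. This point is its centre, 25 mm up. Stood the same way up on the ledge, long side along the end wall, its top is 55 mm above the desk, 26 mm above the tile's face.
- thermometer: White and blue digital thermometer, 125 x 26 x 18 mm, lying on the desk; origin under its middle. To be left alone.
- glasses: Folded black spectacles, about 40 x 136 x 35 mm, on the desk; origin under the middle of the front. To be left alone.
- adhesive_tub: Closed white tub of adhesive with a grey lid, 64 mm across, 50 mm high; origin under its middle. To be left alone.

How it is judged:
By the outcome, as a careful person would: the job done as asked, in the order asked, and still so for the second after the job is handed in, while the arm keeps its last pose, push and grip.
It also fails if it takes over 58 s, if anything falls off the work surface, if the arm or the gripper's body presses on something with over 40 N, if the wrist force passes 120 N, or if a joint passes its speed limit or range.

ROBOT

A 6-joint arm with a two-finger parallel gripper is mounted at the origin on the work surface. World frame = base frame: x ahead of the robot, y to its left, z up, the work surface at z = 0. Lengths are in m, angles in rad, forces in N, time in s.
With the tool pointing down it reaches from about 0.325 to 0.9 m from the base axis. Payload 3.5 kg.
Tool frame: the origin (TCP) lies at the very end of the fingers, on their centre line; the grasp point (between the pads) lies 19 mm behind it (hold_point_z is the distance from the TCP to the grasp point, in m); z points along the fingers, y is the direction in which the jaws open and shut (so a half turn about z gives the same grasp; the last joint's range is limited). The gripper opens to 85 mm and grips with 20 to 120 N. Pads are 22 mm wide; open, the fingers measure 114 mm over their backs; the gripper's body (76 mm by 85 mm) begins 54 mm behind the grasp point. The pads swing forward as they close: fully open they stand 13 mm farther back than shut.
Start: joints at [1.04, 0.276, -0.026, 1.268, 0, 1.467], TCP at [0.259, 0.569, 0.193] pointing down, gripper open.
Joint ranges: [-3.12, 3.12], [-0.85, 1.88], [-1.08, 1.24], [-1.95, 2.15], [-1.57, 1.53], [-3.14, 3.14]. Speed limits (rad/s): [2.57, 2.57, 3.14, 3.14, 3.14, 3.14].

INTERFACE

Orientations are given as a rotation vector (axis times angle).
In Python, from bench import * gives the robot as it stands. The module is installed in compiled form; this text tells all that it offers.
- The arm moves only by the tool carry_out, never from a script. Its argument "deltas" is a list of rows, each an object of numbers: "tx", "ty", "tz": the shift along the tool's x, y, z in m; "twist": the turn about the tool's z in rad. A call has 1 to 12 rows; each row is the pose to reach, as a shift and turn from the pose commanded when the call began, along the tool's axes at that moment; what a row does not reach only later rows make up. A row lasts 1/12 s, in which the tool goes at most 41.7 mm and 7.16 degrees, less where a joint would pass 70% of its speed; a pose out of reach is approached as far as the arm can. A call with a gripper value outside its range is refused whole. "grip" is the finger opening in m, from 0 to 0.0854, set as the call begins (left out, the last holds). The fingers move at their own pace and stop on an object; "squeeze" is the grip in N (left out, the last holds). Time passes only in rows, so rows that repeat a pose let the fingers close. It gives the time, the measured TCP pose, the force and the opening at its end, in the units of the state.
- state(): the state, without advancing time (a new reading comes with each control period).
- camera(name): name is "side" or "top" or "wrist"; returns a dict with "frame" (400x640x3 uint8, blue, green, red), "K" (3x3 intrinsics, pixels), "k1" (the pictures are not rectified: a ray, as slopes to the right and down, at radius r is drawn at 1 + k1 r^2 times it, then the intrinsics apply), "R" (3x3) and "t" (3): a world point X has camera coordinates R X + t; the wrist camera has in their place "mount" (4x4, takes a point from camera to tool coordinates, whose origin is the TCP and whose axes are the flange's). Camera axes: x right, y down, z forward; pixel columns grow to the right and rows downward; lengths in m; the calibration is good to about 2 mm. A picture is of the moment at which its call begins: read the wrist's pose just before it. There is no depth.
- hand_in(): hands the job in, once; it reports no verdict.
The state is a dict: "time": time; "joint_pos": joint angles; "joint_vel": joint speeds; "tau": joint torques, N m; "tcp_pos": TCP position; "ee_rot": TCP orientation; "ft_force": force on the tool from outside, world axes, zero at the start; "moment": the same for the moment, N m; "finger_gap": finger opening in m.
Only numpy, scipy, OpenCV 4.12 (cv2) and the standard library are available. Lean on these libraries where they do the work, as an engineer would, in place of code of your own. Each camera call takes 0.05 s, during which the arm holds its last target. There are 200 camera calls.

## Working session

There is one attempt and no reset: what is moved stays moved. The work goes in short steps, Python scripts to look and compute and a tool call to move; the robot and the scene stay as the last step left them, time stands still between calls to the robot, and variables do not carry over. Pictures are saved under pics/ and viewed, about 8 in all and at most 12, crops included, and the job is handed in when it is done.

Besides the shell and the picture viewer there is one more tool, called by a JSON object that holds its "fn" and its "kwargs", one argument or row to a line. carry_out: Moves the arm, as the interface text tells. Its arguments: {"type":"object","properties":{"deltas":{"type":"array","items":{"type":"object","properties":{"tx":{"type":"number"},"ty":{"type":"number"},"tz":{"type":"number"},"twist":{"type":"number"}}}},"grip":{"type":"number"},"squeeze":{"type":"number"}},"required":["deltas"]}

```bash
mkdir -p pics; cat > h.py <<'E'
from bench import *
import numpy as np, cv2
from scipy.spatial.transform import Rotation as Ro
def T():
    s=state(); M=np.eye(4); M[:3,:3]=Ro.from_rotvec(s['ee_rot']).as_matrix(); M[:3,3]=s['tcp_pos']; return M
def shot(n,f):
    M=T(); c=camera(n); cv2.imwrite('pics/'+f+'.png',c['frame'])
    if 'mount' in c:
        W=M@np.array(c['mount']); R=W[:3,:3].T; t=-R@W[:3,3]
    else: R,t=np.array(c['R']),np.array(c['t'])
    np.savez('pics/'+f,K=c['K'],k1=c['k1'],R=R,t=t); return c
def px(f,uv,z):
    d=np.load('pics/'+f+'.npz'); uv=np.atleast_2d(np.array(uv,float))
    n=cv2.undistortPoints(uv[:,None],d['K'],np.array([float(d['k1']),0,0,0]))[:,0]
    r=np.c_[n,np.ones(len(n))]@d['R']; C=-d['R'].T@d['t']
    return C+r*((z-C[2])/r[:,2])[:,None]
def proj(f,X):
    d=np.load('pics/'+f+'.npz'); return cv2.projectPoints(np.atleast_2d(X).astype(float),cv2.Rodrigues(d['R'])[0],d['t'],d['K'],np.array([float(d['k1']),0,0,0]))[0][:,0]
E
python3 - <<'E'
from h import *
for n in('top','side'): shot(n,n)
print(state()); print(T().round(3))
a=cv2.imread('pics/top.png');print(a.shape)
E
```

```text
{'time': 0.1, 'joint_pos': array([ 1.03960755e+00,  2.77081404e-01, -2.77518125e-02,  1.26800689e+00,
       -1.78084363e-06,  1.46740847e+00]), 'joint_vel': array([ 3.85337273e-05, -1.59879524e-03,  3.00509667e-03, -1.45665288e-03,
       -7.48986074e-05, -4.59593260e-04]), 'tau': array([ 8.17168285e-06, -4.46708751e+01,  2.96129090e+01,  8.44249735e-03,
       -1.29155073e-04, -2.15551502e-06]), 'tcp_pos': array([0.25889527, 0.56799016, 0.1923526 ]), 'ee_rot': array([-6.66740228e-01, -3.06937407e+00,  3.05036832e-03]), 'ft_force': array([-0.28179478, -1.18446809,  0.30416683]), 'moment': array([-0.01241435,  0.0147937 ,  0.00869814]), 'finger_gap': 0.08534453698920483}
[[-0.91   0.415 -0.001  0.259]
 [ 0.415  0.91  -0.002  0.568]
 [ 0.    -0.002 -1.     0.192]
 [ 0.     0.     0.     1.   ]]
(400, 640, 3)
```

View pics/top.png

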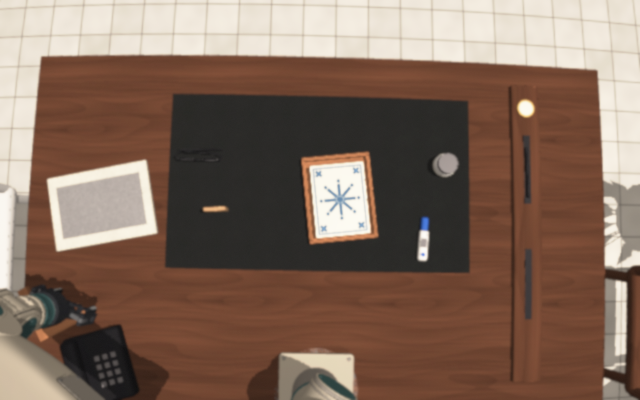

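View pics/side.png

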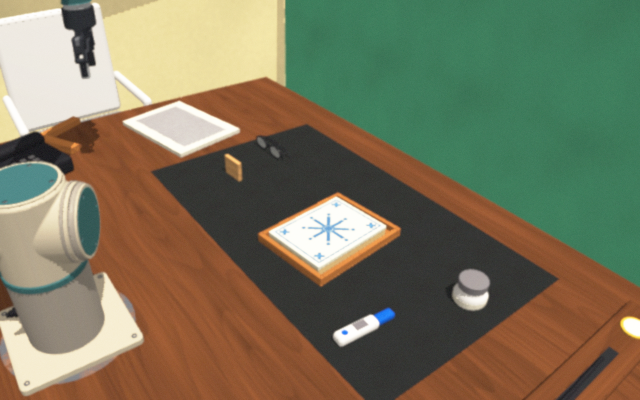

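The top view shows the frame with its tile at about (340,198), the spacer at (215,209), the glasses at (200,156), the tub at (445,164) and the thermometer at (423,240). I'll take rough positions from these first.

```bash
python3 - <<'E'
from h import *
print(px('top',[[302,157],[370,152],[378,237],[310,243]],.02).round(3))
print('spacer',px('top',[[202,209],[228,209],[215,209]],.05).round(3))
print('spacer side',px('side',[[225,153],[242,166],[242,181]],.05).round(3),px('side',[[242,181]],0).round(3))
a=cv2.imread('pics/top.png')
b=np.hstack([cv2.resize(a[145:250,295:385],None,fx=5,fy=5,interpolation=cv2.INTER_CUBIC),cv2.resize(a[190:232,190:240],(350,294),interpolation=cv2.INTER_CUBIC).__class__ and cv2.copyMakeBorder(cv2.resize(a[190:230,185:245],None,fx=5,fy=5,interpolation=cv2.INTER_CUBIC),0,325,0,0,cv2.BORDER_CONSTANT)])
cv2.imwrite('pics/crop1.png',b);print(b.shape)
E
```

```text
[[ 0.646  0.05   0.02 ]
 [ 0.664 -0.14   0.02 ]
 [ 0.427 -0.165  0.02 ]
 [ 0.407  0.023  0.02 ]]
spacer [[0.493 0.318 0.05 ]
 [0.494 0.247 0.05 ]
 [0.494 0.282 0.05 ]]
spacer side [[0.495 0.322 0.05 ]
 [0.497 0.24  0.05 ]
 [0.462 0.18  0.05 ]] [[0.501 0.252 0.   ]]
(525, 750, 3)
```

View pics/crop1.png

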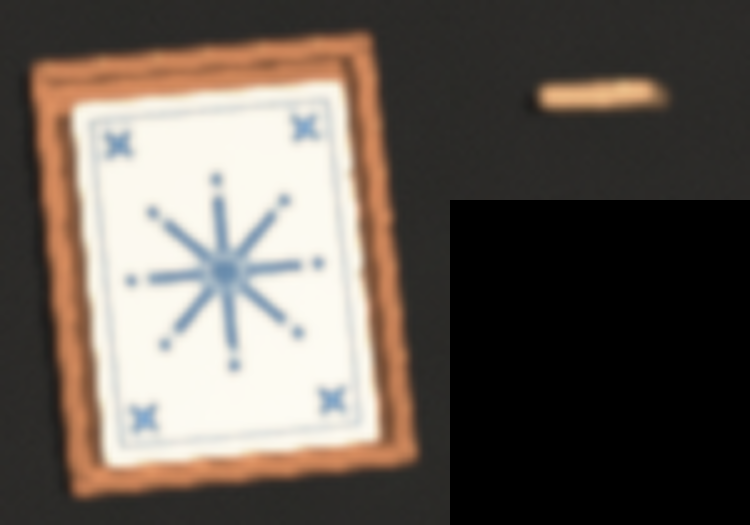

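The wide gap is at the far (+x) end, so the tile has to slide away from the robot. The frame's yaw is about 0.1 rad. I'm moving above the spacer now for a close look.

{"fn": "carry_out", "kwargs": {
  "deltas": [
    {"tx":-0.02,"ty":-0.01,"twist":0.07},
    {"tx":-0.05,"ty":-0.025,"twist":0.18},
    {"tx":-0.085,"ty":-0.042,"twist":0.3},
    {"tx":-0.12,"ty":-0.059,"twist":0.42},
    {"tx":-0.155,"ty":-0.076,"twist":0.54},
    {"tx":-0.19,"ty":-0.093,"twist":0.66},
    {"tx":-0.225,"ty":-0.11,"twist":0.78},
    {"tx":-0.26,"ty":-0.127,"twist":0.9},
    {"tx":-0.295,"ty":-0.145,"twist":1.02},
    {"tx":-0.32,"ty":-0.157,"twist":1.1},
    {"tx":-0.333,"ty":-0.163,"twist":1.14},
    {"tx":-0.333,"ty":-0.163,"twist":1.14}
  ]
}}

```text
schema error: expected keys tx, ty, tz, twist
```

```bash
python3 - <<'E'
from h import *
print(T().round(3)); c=shot('wrist','w1'); print(c['mount'],c['K'])
s=state();print(s['joint_pos'],s['time'],s['ft_force'])
E
```

```text
[[-0.91   0.415 -0.001  0.259]
 [ 0.415  0.91  -0.002  0.568]
 [ 0.    -0.002 -1.     0.192]
 [ 0.     0.     0.     1.   ]]
[[-2.51822153e-04 -9.55725020e-01 -2.94261148e-01  7.67279305e-02]
 [ 9.99999935e-01 -3.17134790e-04  1.74238145e-04  1.24592481e-03]
 [-2.59844202e-04 -2.94261085e-01  9.55725037e-01 -1.80393422e-01]
 [ 0.00000000e+00  0.00000000e+00  0.00000000e+00  1.00000000e+00]] [[284.73619963   0.         315.97471529]
 [  0.         284.73619963 203.3876799 ]
 [  0.           0.           1.        ]]
[ 1.03962671e+00  2.77004354e-01 -2.75589696e-02  1.26802983e+00
  1.80370433e-05  1.46738436e+00] 0.15 [ 0.23507701  0.43806885 -0.41019992]
```

View pics/w1.png

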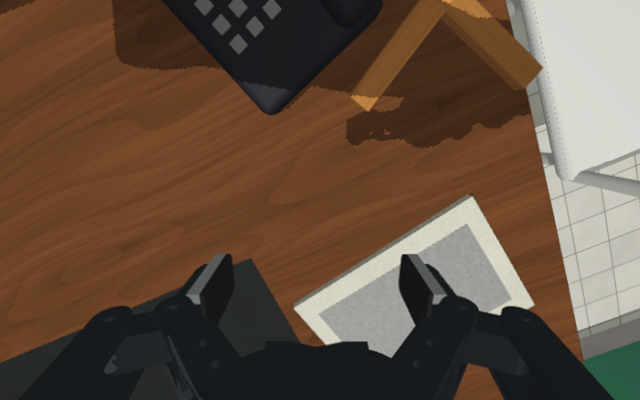

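The wrist picture shows only the start area with the phone and photo frame, because the move was refused: every key is required. I'll resend it in full.

{"fn": "carry_out", "kwargs": {
  "deltas": [
    {"tx":-0.02,"ty":-0.01,"tz":0,"twist":0.07},
    {"tx":-0.05,"ty":-0.025,"tz":0,"twist":0.18},
    {"tx":-0.085,"ty":-0.042,"tz":0,"twist":0.3},
    {"tx":-0.12,"ty":-0.059,"tz":0,"twist":0.42},
    {"tx":-0.155,"ty":-0.076,"tz":0,"twist":0.54},
    {"tx":-0.19,"ty":-0.093,"tz":0,"twist":0.66},
    {"tx":-0.225,"ty":-0.11,"tz":0,"twist":0.78},
    {"tx":-0.26,"ty":-0.127,"tz":0,"twist":0.9},
    {"tx":-0.295,"ty":-0.145,"tz":0,"twist":1.02},
    {"tx":-0.32,"ty":-0.157,"tz":0,"twist":1.1},
    {"tx":-0.333,"ty":-0.163,"tz":0,"twist":1.14},
    {"tx":-0.333,"ty":-0.163,"tz":0,"twist":1.14}
  ]
}}

```text
time: 1.15
tcp_pos: [0.4963, 0.28, 0.1931]
ee_rot: [2.223, 2.219, -0.0]
ft_force: [-0.3, -0.3, 0.6]
finger_gap: 0.0854
```

```bash
python3 - <<'E'
from h import *
print(T().round(3)); c=shot('wrist','w2')
s=state();print(s['joint_pos'],s['time'],s['ft_force'])
E
```

```text
[[ 0.002  1.     0.     0.496]
 [ 1.    -0.002 -0.001  0.28 ]
 [-0.001  0.    -1.     0.193]
 [ 0.     0.     0.     1.   ]]
[ 4.03099506e-01  1.79091863e-01 -1.50032313e-01  1.24241689e+00
  6.06286873e-04  1.97236646e+00] 1.2 [-0.95973188  0.45772434  0.08067541]
```

View pics/w2.png

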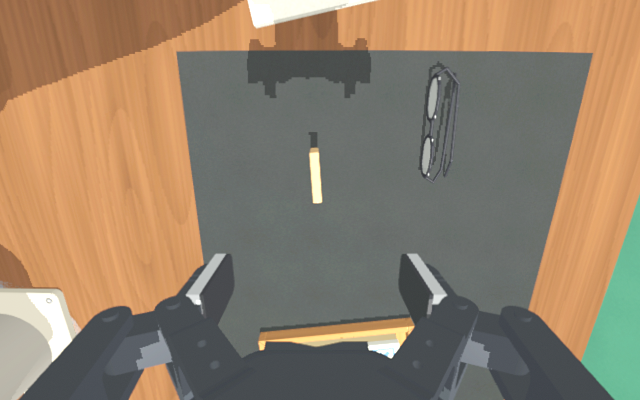

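The spacer's top face runs from about (315,150) to (317,203), between the fingers, and the glasses at (440,120) are clear of it. I'll compute positions from an enlarged crop.

```bash
python3 - <<'E'
from h import *
a=cv2.imread('pics/w2.png')
m=(a[:,:,2].astype(int)>150)&(np.arange(640)[None]>290)&(np.arange(640)[None]<340)&(np.arange(400)[:,None]>125)&(np.arange(400)[:,None]<225)
ys,xs=np.nonzero(m);r=cv2.minAreaRect(np.c_[xs,ys].astype(np.float32));print(r)
b=cv2.boxPoints(r);print(b);print(px('w2',b,.05).round(4))
cv2.imwrite('pics/c.png',cv2.resize(a[125:225,280:360],None,fx=6,fy=6,interpolation=cv2.INTER_CUBIC))
E
```

```text
((315.2131652832031, 175.48477172851562), (55.430206298828125, 10.758304595947266), 85.91438293457031)
[[307.87308 148.22336]
 [318.60403 147.45685]
 [322.55325 202.74619]
 [311.8223  203.5127 ]]
[[0.4863 0.3221 0.05  ]
 [0.4984 0.323  0.05  ]
 [0.5031 0.2581 0.05  ]
 [0.4904 0.2572 0.05  ]]
```

View pics/c.png

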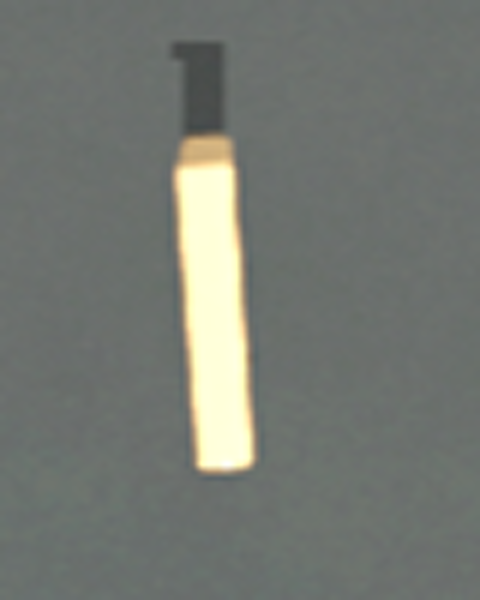

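The top face gives a centre of about (0.495, 0.288) with its normal yawed about +0.07 rad. The measured size is about 60 x 11 mm, which agrees with the block. I'll descend and grasp near the top.

{"fn": "carry_out", "kwargs": {
  "deltas": [
    {"tx":0.004,"ty":0,"tz":0.015,"twist":-0.035},
    {"tx":0.008,"ty":-0.001,"tz":0.045,"twist":-0.068},
    {"tx":0.008,"ty":-0.001,"tz":0.08,"twist":-0.068},
    {"tx":0.008,"ty":-0.001,"tz":0.11,"twist":-0.068},
    {"tx":0.008,"ty":-0.001,"tz":0.135,"twist":-0.068},
    {"tx":0.008,"ty":-0.001,"tz":0.152,"twist":-0.068},
    {"tx":0.008,"ty":-0.001,"tz":0.161,"twist":-0.068},
    {"tx":0.008,"ty":-0.001,"tz":0.164,"twist":-0.068},
    {"tx":0.008,"ty":-0.001,"tz":0.164,"twist":-0.068},
    {"tx":0.008,"ty":-0.001,"tz":0.164,"twist":-0.068}
  ],
  "grip": 0.05
}}

```text
time: 2.03
tcp_pos: [0.4943, 0.2912, 0.0306]
ee_rot: [2.139, 2.3, 0.003]
ft_force: [-0.5, 0.4, -0.0]
finger_gap: 0.0497
```

{"fn": "carry_out", "kwargs": {
  "deltas": [
    {"tx":0,"ty":0,"tz":0,"twist":0},
    {"tx":0,"ty":0,"tz":0,"twist":0},
    {"tx":0,"ty":0,"tz":0,"twist":0},
    {"tx":0,"ty":0,"tz":0,"twist":0},
    {"tx":0,"ty":0,"tz":0,"twist":0},
    {"tx":0,"ty":0,"tz":0,"twist":0},
    {"tx":0,"ty":0,"tz":0,"twist":0},
    {"tx":0,"ty":0,"tz":0,"twist":0}
  ],
  "grip": 0.0,
  "squeeze": 25
}}

```text
time: 2.7
tcp_pos: [0.4936, 0.2901, 0.0294]
ee_rot: [-2.141, -2.299, 0.0]
ft_force: [0.2, 0.1, -0.8]
finger_gap: 0.0002
```

The gap closed to 0.2 mm, so the grasp missed. I need to look.

```bash
python3 - <<'E'
from h import *
print(T().round(3)); c=shot('wrist','w3');shot('side','s3');shot('top','t3')
b=cv2.imread('pics/s3.png')[110:210,190:310]
b=cv2.resize(b,(480,400),interpolation=cv2.INTER_CUBIC)
t=cv2.resize(cv2.imread('pics/t3.png')[170:250,180:250],(350,400),interpolation=cv2.INTER_CUBIC)[:, :300]
top=np.hstack([b,t]); w=cv2.imread('pics/w3.png')[60:340,200:440]
cv2.imwrite('pics/m3.png',cv2.hconcat([cv2.resize(w,(343,400)),b])[:, :800])
print(proj('s3',[[.4949,.288,.05]]),proj('t3',[[.4949,.288,.05]]))
E
```

```text
[[-0.071  0.997 -0.     0.494]
 [ 0.997  0.071 -0.     0.29 ]
 [-0.    -0.    -1.     0.029]
 [ 0.     0.     0.     1.   ]]
[[231.65078055 158.2788408 ]] [[212.9645807  208.52044334]]
```

View pics/m3.png

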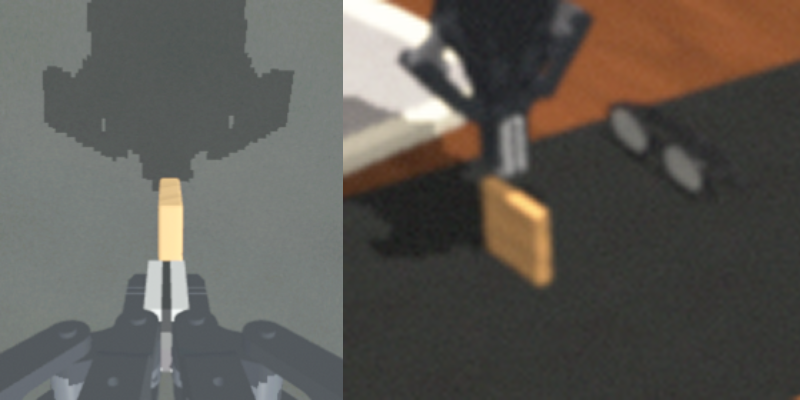

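```bash
python3 - <<'E'
from h import *
for z in (.029,.04,.05,.06,.07): print(z,proj('s3',[[.494,.29,z]]).round(1),proj('w3',[[.494,.29,z],[.494,.301,z]]).round(1).tolist(),proj('t3',[[.494,.29,z]]).round(1))
print('w3 spacer top', px('w3',[[318,204],[318,243]],.05).round(4))
d=np.load('pics/s3.npz');print('cam',-d['R'].T@d['t'])
# same world point seen in w2 vs w3
a=cv2.imread('pics/w3.png')[150:300,240:400]; b=cv2.imread('pics/s3.png')[120:190,200:290]
cv2.imwrite('pics/m4.png',np.hstack([cv2.resize(a,(400,375),interpolation=2),cv2.resize(b,(400,375),interpolation=2)]))
E
```

```text
0.029 [[231.5 165.4]] [[317.6, 233.4], [318.8, 218.4]] [[213.7 209.3]]
0.04 [[231.2 161.6]] [[317.7, 240.1], [319.0, 224.3]] [[212.9 209.1]]
0.05 [[230.9 158.1]] [[317.8, 246.9], [319.1, 230.4]] [[212.2 208.8]]
0.06 [[230.7 154.5]] [[317.9, 254.4], [319.3, 237.1]] [[211.5 208.6]]
0.07 [[230.4 151. ]] [[318.0, 262.9], [319.5, 244.7]] [[210.8 208.4]]
w3 spacer top [[0.4921 0.3176 0.05  ]
 [0.4939 0.2926 0.05  ]]
cam [-0.03176876 -0.73252631  0.68283673]
```

View pics/m4.png

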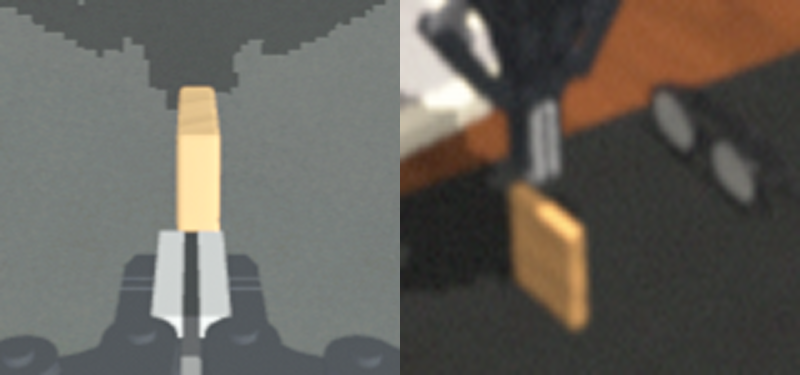

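In both views the shut fingertips end above the spacer's top. They project at z about 0.062–0.067, while the reported TCP is at 0.029. So the real tips appear to sit about 35 mm behind the stated TCP (8 pictures viewed so far). I'll test this by opening and lowering slowly while watching the force.

{"fn": "carry_out", "kwargs": {
  "deltas": [
    {"tx":0,"ty":0.001,"tz":0,"twist":0},
    {"tx":0,"ty":0.001,"tz":0,"twist":0},
    {"tx":0,"ty":0.001,"tz":0,"twist":0},
    {"tx":0,"ty":0.001,"tz":0,"twist":0},
    {"tx":0,"ty":0.001,"tz":0.004,"twist":0},
    {"tx":0,"ty":0.001,"tz":0.008,"twist":0},
    {"tx":0,"ty":0.001,"tz":0.012,"twist":0},
    {"tx":0,"ty":0.001,"tz":0.015,"twist":0},
    {"tx":0,"ty":0.001,"tz":0.015,"twist":0},
    {"tx":0,"ty":0.001,"tz":0.015,"twist":0}
  ],
  "grip": 0.035
}}

```text
time: 3.68
tcp_pos: [0.4942, 0.2901, 0.0139]
ee_rot: [-2.141, -2.299, 0.002]
ft_force: [-0.6, 0.6, 0.9]
finger_gap: 0.0351
```

{"fn": "carry_out", "kwargs": {
  "deltas": [
    {"tx":0,"ty":0,"tz":0.004,"twist":0},
    {"tx":0,"ty":0,"tz":0.008,"twist":0},
    {"tx":0,"ty":0,"tz":0.011,"twist":0},
    {"tx":0,"ty":0,"tz":0.013,"twist":0},
    {"tx":0,"ty":0,"tz":0.013,"twist":0},
    {"tx":0,"ty":0,"tz":0.013,"twist":0}
  ]
}}

```text
time: 4.18
tcp_pos: [0.4944, 0.2902, 0.0012]
ee_rot: [-2.141, -2.299, 0.001]
ft_force: [-0.5, -0.1, 0.1]
finger_gap: 0.0354
```

```bash
python3 - <<'E'
from h import *
s=state();print(T().round(4)[:3,3],s['ft_force'],s['finger_gap'],s['time']);shot('side','s5');shot('wrist','w5')
a=cv2.imread('pics/w5.png')[150:300,240:400]; b=cv2.imread('pics/s5.png')[120:190,200:290]
cv2.imwrite('pics/m5.png',np.hstack([cv2.resize(a,(400,375),interpolation=2),cv2.resize(b,(400,375),interpolation=2)]))
E
```

```text
[0.4944 0.2902 0.0012] [-0.54930308 -0.12557624  0.05837055] 0.03538766391240409 4.1833
```

View pics/m5.png

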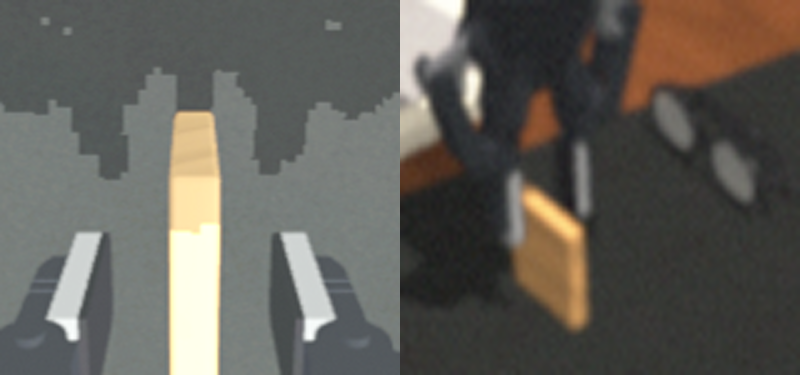

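Confirmed: the fingers straddle the spacer with zero force while the reported z is 0.001, so the real tips are about 35 mm above the reported TCP. I'll close here, 4 mm lower.

{"fn": "carry_out", "kwargs": {
  "deltas": [
    {"tx":0,"ty":0,"tz":0.004,"twist":0},
    {"tx":0,"ty":0,"tz":0.004,"twist":0},
    {"tx":0,"ty":0,"tz":0.004,"twist":0},
    {"tx":0,"ty":0,"tz":0.004,"twist":0},
    {"tx":0,"ty":0,"tz":0.004,"twist":0},
    {"tx":0,"ty":0,"tz":0.004,"twist":0},
    {"tx":0,"ty":0,"tz":0.004,"twist":0},
    {"tx":0,"ty":0,"tz":0.004,"twist":0},
    {"tx":0,"ty":0,"tz":0.004,"twist":0}
  ],
  "grip": 0.0,
  "squeeze": 25
}}

```text
time: 5.03
tcp_pos: [0.4947, 0.2903, -0.0026]
ee_rot: [-2.141, -2.299, -0.0]
ft_force: [-0.5, -0.2, 0.4]
finger_gap: 0.009
```

```bash
python3 - <<'E'
from h import *
s=state();print(T().round(4),s['ft_force'],s['finger_gap'],s['time']);shot('wrist','w6')
a=cv2.imread('pics/w6.png')
# spacer top +y edge: bright threshold along column
M=T()
for u in (312,316,320):print(u,[int(a[v,u].max()) for v in range(180,250,4)])
E
```

```text
[[-7.090e-02  9.975e-01  0.000e+00  4.947e-01]
 [ 9.975e-01  7.090e-02  1.000e-04  2.903e-01]
 [ 1.000e-04  0.000e+00 -1.000e+00 -2.600e-03]
 [ 0.000e+00  0.000e+00  0.000e+00  1.000e+00]] [-0.54462134 -0.24428361  0.42756761] 0.008986005374464017 5.0333
312 [88, 89, 90, 91, 162, 224, 216, 229, 227, 217, 229, 255, 255, 255, 255, 255, 255, 255]
316 [87, 87, 90, 92, 163, 224, 225, 229, 225, 221, 228, 255, 255, 255, 255, 255, 255, 255]
320 [90, 88, 90, 90, 164, 224, 229, 229, 223, 229, 226, 255, 255, 255, 255, 255, 255, 255]
```

The block is gripped: gap 9.0 mm on a 10 mm block, with no stray force. I'll lift it and carry it to a viewing pose near the frame's far end.

{"fn": "carry_out", "kwargs": {
  "deltas": [
    {"tx":0,"ty":0,"tz":-0.01,"twist":0},
    {"tx":0,"ty":0,"tz":-0.035,"twist":0},
    {"tx":0,"ty":0,"tz":-0.07,"twist":0},
    {"tx":-0.01,"ty":0,"tz":-0.105,"twist":0},
    {"tx":-0.025,"ty":0.005,"tz":-0.14,"twist":0},
    {"tx":-0.05,"ty":0.01,"tz":-0.17,"twist":0},
    {"tx":-0.08,"ty":0.015,"tz":-0.19,"twist":0},
    {"tx":-0.115,"ty":0.02,"tz":-0.2,"twist":-0.01},
    {"tx":-0.15,"ty":0.03,"tz":-0.2,"twist":-0.02},
    {"tx":-0.185,"ty":0.037,"tz":-0.2,"twist":-0.03},
    {"tx":-0.22,"ty":0.045,"tz":-0.2,"twist":-0.038}
  ]
}}

```text
time: 6.0
tcp_pos: [0.5556, 0.0725, 0.1991]
ee_rot: [2.095, 2.339, 0.002]
ft_force: [1.7, 1.0, -0.9]
finger_gap: 0.0092
```

{"fn": "carry_out", "kwargs": {
  "deltas": [
    {"tx":-0.035,"ty":0.005,"tz":0,"twist":0},
    {"tx":-0.07,"ty":0.01,"tz":0,"twist":0},
    {"tx":-0.105,"ty":0.015,"tz":0,"twist":0},
    {"tx":-0.14,"ty":0.018,"tz":0,"twist":0},
    {"tx":-0.175,"ty":0.02,"tz":0,"twist":0},
    {"tx":-0.205,"ty":0.02,"tz":0,"twist":0},
    {"tx":-0.222,"ty":0.02,"tz":0,"twist":0},
    {"tx":-0.226,"ty":0.02,"tz":0,"twist":0},
    {"tx":-0.226,"ty":0.02,"tz":0,"twist":0},
    {"tx":-0.226,"ty":0.02,"tz":0,"twist":0}
  ]
}}

```text
time: 6.83
tcp_pos: [0.5993, -0.1479, 0.1977]
ee_rot: [-2.097, -2.339, -0.001]
ft_force: [-1.0, -0.2, -0.5]
finger_gap: 0.0092
```

```bash
python3 - <<'E'
from h import *
s=state();print(T().round(4),s['ft_force'],s['finger_gap'],s['time']);shot('wrist','w7')
E
```

```text
[[-1.088e-01  9.941e-01 -1.000e-04  5.993e-01]
 [ 9.941e-01  1.088e-01  7.000e-04 -1.479e-01]
 [ 7.000e-04 -0.000e+00 -1.000e+00  1.977e-01]
 [ 0.000e+00  0.000e+00  0.000e+00  1.000e+00]] [-1.01368485 -0.24588442 -0.45848939] 0.009209940115083732 6.8333
```

View pics/w7.png

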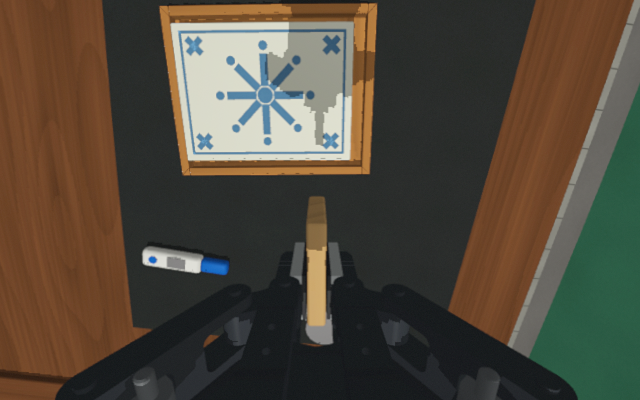

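All of the frame is visible: outer corners at about (160,7), (377,3), (369,174) and (183,174), with the wide gap at the right (far) end around col 355. The thermometer is clear at (185,262). Now I'll measure numerically.

```bash
cat > meas.py <<'E'
from h import *
def meas(f,c0,ang,rows=(0,190)):
    """frame fit from outer wall edges (z=.02), tile edges (z=.029); sample along lines in a guess frame"""
    hsv=cv2.cvtColor(cv2.imread('pics/'+f+'.png'),cv2.COLOR_BGR2HSV).astype(np.float32)
    ex=np.array([np.cos(ang),np.sin(ang)]);ey=np.array([-ex[1],ex[0]])
    def samp(xy,z):
        P=np.c_[c0+xy[:,:1]*ex+xy[:,1:]*ey,np.full(len(xy),z)];p=proj(f,P).astype(np.float32)
        return cv2.remap(hsv,p[None,:,0],p[None,:,1],cv2.INTER_LINEAR)[0]
    out={}
    g=np.arange(-.012,.012,.00025)
    for nm,ax,base,z,ch in (('wall+x',0,.12,.02,2),('wall-x',0,-.12,.02,2),('wall-y',1,-.095,.02,2),('wall+y',1,.095,.02,2),('tile+x',0,.094,.029,1),('tile-x',0,-.106,.029,1),('tile-y',1,-.075,.029,1),('tile+y',1,.075,.029,1)):
        L=np.linspace(-.06,.06,25);r=[]
        for l in L:
            q=np.zeros((len(g),2));q[:,ax]=base+g;q[:,1-ax]=l
            v=cv2.GaussianBlur(samp(q,z)[:,ch][None],(0,0),3)[0];d=np.diff(v)*np.sign(base)*(-1 if ch==2 else 1)
            k=np.argmax(d[6:-6])+6;r.append(base+g[k])
        r=np.array(r);ok=abs(r-np.median(r))<.003;p=np.polyfit(L[ok],r[ok],1)
        print(nm,'pos %.4f slope %.4f n%d rms %.4f'%(p[1],p[0],ok.sum(),np.std(r[ok]-np.polyval(p,L[ok]))));out[nm]=p
    return out
E
python3 -c "
from meas import *
meas('w7',np.array([.536,-.058]),.109)
print(px('w7',[[160,6],[377,3],[370,174],[183,174]],.02).round(4))
print('spacer top front edge rows',px('w7',[[316,198],[316,222]],.2).round(4))
"
```

```text
wall+x pos 0.1195 slope -0.0087 n25 rms 0.0001
wall-x pos -0.1202 slope -0.0070 n25 rms 0.0002
wall-y pos -0.0909 slope 0.0054 n25 rms 0.0002
wall+y pos 0.0988 slope 0.0065 n25 rms 0.0001
tile+x pos 0.0935 slope -0.0052 n25 rms 0.0002
tile-x pos -0.1066 slope -0.0049 n25 rms 0.0001
tile-y pos -0.0711 slope 0.0030 n25 rms 0.0002
tile+y pos 0.0792 slope 0.0013 n25 rms 0.0001
[[ 0.407   0.0262  0.02  ]
 [ 0.6435  0.0539  0.02  ]
 [ 0.6664 -0.1343  0.02  ]
 [ 0.4284 -0.1602  0.02  ]]
spacer top front edge rows [[ 0.5959 -0.1222  0.2   ]
 [ 0.5977 -0.1388  0.2   ]]
```

The frame fit is consistent: 239.7 x 189.7 mm outside, centre (0.5353, -0.0540), yaw 0.116. The far gap is 16.2 mm and the near gap 3.8 mm. I'll move above the gap.

{"fn": "carry_out", "kwargs": {
  "deltas": [
    {"tx":0.02,"ty":0.01,"tz":0,"twist":0},
    {"tx":0.05,"ty":0.024,"tz":0,"twist":-0.007},
    {"tx":0.08,"ty":0.038,"tz":0.005,"twist":-0.007},
    {"tx":0.098,"ty":0.047,"tz":0.025,"twist":-0.007},
    {"tx":0.104,"ty":0.0495,"tz":0.055,"twist":-0.007},
    {"tx":0.104,"ty":0.0495,"tz":0.085,"twist":-0.007},
    {"tx":0.104,"ty":0.0495,"tz":0.11,"twist":-0.007},
    {"tx":0.104,"ty":0.0495,"tz":0.128,"twist":-0.007},
    {"tx":0.104,"ty":0.0495,"tz":0.138,"twist":-0.007},
    {"tx":0.104,"ty":0.0495,"tz":0.138,"twist":-0.007},
    {"tx":0.104,"ty":0.0495,"tz":0.138,"twist":-0.007},
    {"tx":0.104,"ty":0.0495,"tz":0.138,"twist":-0.007}
  ]
}}

```text
time: 7.88
tcp_pos: [0.6389, -0.0395, 0.0612]
ee_rot: [2.087, 2.345, 0.003]
ft_force: [1.2, 0.2, 0.5]
finger_gap: 0.0094
```

```bash
python3 - <<'E'
from h import *
s=state();M=T();print(M.round(4),s['ft_force'],s['finger_gap'],s['time']);shot('wrist','w8')
a=cv2.imread('pics/w8.png');cv2.imwrite('pics/w8c.png',cv2.resize(a[60:300,220:420],None,fx=2.5,fy=2.5,interpolation=2))
c=np.array([.5353,-.0540]);ex=np.array([.9933,.1157]);ey=np.array([-.1157,.9933])
P=[]
for x,y,z in((.110,.03,.02),(.110,.08,.02),(.0938,.03,.029),(.0938,.07,.029)): P.append(np.r_[c+x*ex+y*ey,z])
print(((proj('w8',P)-[220,60])*2.5).round(0))
E
```

```text
[[-1.163e-01  9.932e-01  2.900e-03  6.389e-01]
 [ 9.932e-01  1.163e-01 -4.000e-04 -3.950e-02]
 [-7.000e-04  2.800e-03 -1.000e+00  6.120e-02]
 [ 0.000e+00  0.000e+00  0.000e+00  1.000e+00]] [1.21202429 0.15984914 0.51165833] 0.009449444718930718 7.8833
[[259. 302.]
 [260. 138.]
 [207. 309.]
 [205. 174.]]
```

View pics/w8c.png

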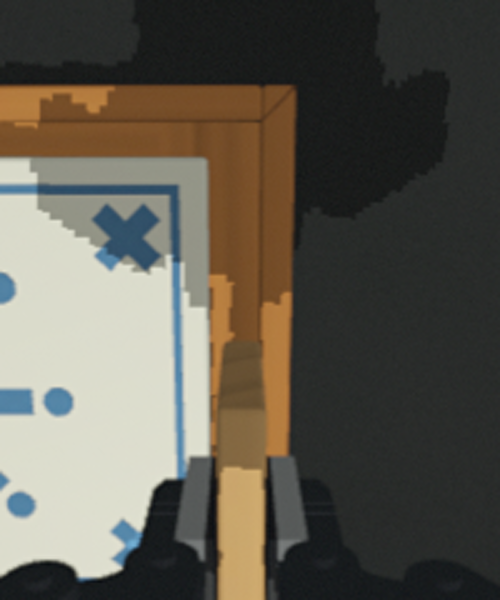

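Projected edges match the picture: wall inner edge at col 260, tile edge at 207. The spacer at cols 223–262 sits about 2.5 mm too close to the wall. I'll shift it and descend partway.

{"fn": "carry_out", "kwargs": {
  "deltas": [
    {"tx":0,"ty":-0.0025,"tz":0,"twist":0},
    {"tx":0,"ty":-0.0025,"tz":0,"twist":0},
    {"tx":0,"ty":-0.0025,"tz":0.005,"twist":0},
    {"tx":0,"ty":-0.0025,"tz":0.012,"twist":0},
    {"tx":0,"ty":-0.0025,"tz":0.02,"twist":0},
    {"tx":0,"ty":-0.0025,"tz":0.025,"twist":0},
    {"tx":0,"ty":-0.0025,"tz":0.025,"twist":0},
    {"tx":0,"ty":-0.0025,"tz":0.025,"twist":0},
    {"tx":0,"ty":-0.0025,"tz":0.025,"twist":0},
    {"tx":0,"ty":-0.0025,"tz":0.025,"twist":0}
  ]
}}

```text
time: 8.77
tcp_pos: [0.6354, -0.0401, 0.0347]
ee_rot: [2.089, 2.346, 0.001]
ft_force: [0.2, 0.4, -0.5]
finger_gap: 0.0094
```

```bash
cat > fr.py <<'E'
from h import *
def fr():
    s=state();M=T();d=M[:2,3]-[.5353,-.0540];a=.116
    print('tcp',M[:3,3].round(4),'frame x %.4f y %.4f'%(d@[np.cos(a),np.sin(a)],d@[-np.sin(a),np.cos(a)]),'yang',np.arctan2(M[1,1],M[0,1]).round(4),'F',s['ft_force'].round(1),'gap',round(s['finger_gap'],4),'t',s['time'])
fr()
E
python3 fr.py; sleep 0; python3 - <<'E'
from h import *
shot('wrist','w9');a=cv2.imread('pics/w9.png')
# columns of edges at spacer front bottom region
for v in range(130,230,10): print(v,[tuple(int(q) for q in a[v,u]) for u in range(296,332,3)])
E
```

```text
tcp [ 0.6354 -0.0401  0.0347] frame x 0.1010 y 0.0023 yang 0.1159 F [ 0.2  0.4 -0.5] gap 0.0094 t 8.7667
130 [(136, 149, 149), (136, 150, 149), (136, 150, 149), (136, 149, 147), (38, 77, 118), (41, 79, 120), (39, 76, 116), (39, 75, 114), (40, 76, 118), (42, 80, 122), (44, 81, 124), (42, 76, 115)]
140 [(136, 150, 150), (136, 150, 148), (137, 150, 149), (137, 151, 149), (40, 77, 117), (42, 78, 119), (41, 78, 117), (41, 76, 115), (41, 77, 117), (41, 80, 121), (41, 81, 123), (36, 72, 109)]
150 [(137, 150, 150), (136, 149, 148), (136, 150, 148), (138, 150, 150), (40, 77, 118), (40, 79, 119), (37, 75, 115), (39, 75, 114), (41, 78, 118), (40, 79, 121), (42, 81, 123), (35, 72, 109)]
160 [(137, 150, 150), (136, 149, 149), (135, 148, 148), (138, 151, 150), (41, 78, 117), (41, 79, 119), (41, 76, 116), (38, 75, 114), (39, 76, 116), (41, 80, 121), (44, 82, 123), (34, 69, 105)]
170 [(137, 151, 150), (136, 149, 147), (136, 149, 149), (138, 150, 150), (40, 77, 116), (40, 79, 119), (42, 77, 117), (35, 73, 113), (40, 76, 117), (39, 79, 121), (42, 81, 123), (35, 69, 105)]
180 [(136, 150, 149), (136, 14
[... 232 characters left out ...]
), (43, 76, 115), (39, 78, 119), (41, 78, 117), (38, 73, 113), (38, 75, 116), (41, 79, 119), (42, 80, 121), (36, 66, 100)]
200 [(135, 150, 149), (135, 149, 148), (135, 149, 148), (138, 150, 148), (60, 108, 157), (49, 78, 99), (48, 77, 99), (50, 78, 99), (48, 77, 99), (52, 82, 106), (69, 133, 190), (32, 64, 99)]
210 [(206, 222, 222), (207, 222, 222), (138, 152, 151), (136, 150, 148), (49, 78, 103), (51, 80, 103), (51, 80, 103), (51, 80, 103), (51, 82, 104), (52, 83, 105), (67, 133, 191), (46, 86, 129)]
220 [(204, 219, 219), (205, 221, 220), (205, 221, 220), (199, 215, 214), (49, 79, 102), (51, 82, 104), (50, 81, 103), (50, 79, 102), (50, 79, 101), (51, 81, 103), (64, 121, 172), (41, 78, 119)]
```

{"fn": "carry_out", "kwargs": {
  "deltas": [
    {"tx":0,"ty":0.001,"tz":0,"twist":0},
    {"tx":0,"ty":0.001,"tz":0.005,"twist":0},
    {"tx":0,"ty":0.001,"tz":0.011,"twist":0},
    {"tx":0,"ty":0.001,"tz":0.017,"twist":0},
    {"tx":0,"ty":0.001,"tz":0.022,"twist":0},
    {"tx":0,"ty":0.001,"tz":0.026,"twist":0},
    {"tx":0,"ty":0.001,"tz":0.029,"twist":0},
    {"tx":0,"ty":0.001,"tz":0.031,"twist":0},
    {"tx":0,"ty":0.001,"tz":0.031,"twist":0},
    {"tx":0,"ty":0.001,"tz":0.031,"twist":0},
    {"tx":0,"ty":0.001,"tz":0.031,"twist":0}
  ]
}}

```text
time: 9.73
tcp_pos: [0.6363, -0.0399, 0.0037]
ee_rot: [2.089, 2.346, 0.001]
ft_force: [-0.6, -0.6, 0.3]
finger_gap: 0.0093
```

```bash
python3 fr.py; python3 - <<'E'
from h import *
shot('wrist','w10');a=cv2.imread('pics/w10.png')
for v in (195,205,215,225,235): print(v,''.join('T' if min(a[v,u])>120 else ('s' if 85<a[v,u,2]<112 and a[v,u,0]>45 else 'o') for u in range(296,336)))
E
```

```text
tcp [ 0.6363 -0.0399  0.0037] frame x 0.1020 y 0.0023 yang 0.116 F [-0.6 -0.6  0.3] gap 0.0093 t 9.7333
195 TTTTTTTooooooooooooooooooooooooooooooooo
205 TTTTTTToooooosssssssssssssssoooooooooooo
215 TTTTTTTTooossssssssssssssssssooooooooooo
225 TTTTTTTToosooooooooooooooooooooooooooooo
235 TTTTTTTToooooooooooooooooooooooooooooooo
```

No contact so far, and the spacer is inside the gap about 1 mm above the ledge. I'll lower it and release.

{"fn": "carry_out", "kwargs": {
  "deltas": [
    {"tx":0,"ty":0,"tz":0.0007,"twist":0},
    {"tx":0,"ty":0,"tz":0.0013,"twist":0},
    {"tx":0,"ty":0,"tz":0.0013,"twist":0},
    {"tx":0,"ty":0,"tz":0.0013,"twist":0},
    {"tx":0,"ty":0,"tz":0.0013,"twist":0}
  ]
}}

```text
time: 10.2
tcp_pos: [0.636, -0.0399, 0.0021]
ee_rot: [2.089, 2.346, -0.0]
ft_force: [-1.3, 0.0, -0.7]
finger_gap: 0.0093
```

{"fn": "carry_out", "kwargs": {
  "deltas": [
    {"tx":0,"ty":0,"tz":0,"twist":0},
    {"tx":0,"ty":0,"tz":0,"twist":0},
    {"tx":0,"ty":0,"tz":0,"twist":0},
    {"tx":0,"ty":0,"tz":0,"twist":0},
    {"tx":0,"ty":0,"tz":0,"twist":0},
    {"tx":0,"ty":0,"tz":0,"twist":0}
  ],
  "grip": 0.035
}}

```text
time: 10.7
tcp_pos: [0.636, -0.0399, 0.0021]
ee_rot: [2.089, 2.346, 0.0]
ft_force: [0.6, -0.4, 0.6]
finger_gap: 0.0352
```

{"fn": "carry_out", "kwargs": {
  "deltas": [
    {"tx":0,"ty":0,"tz":-0.005,"twist":0},
    {"tx":0,"ty":0,"tz":-0.015,"twist":0},
    {"tx":0,"ty":0,"tz":-0.03,"twist":0},
    {"tx":0,"ty":0,"tz":-0.055,"twist":0},
    {"tx":0,"ty":0,"tz":-0.085,"twist":0},
    {"tx":0,"ty":0,"tz":-0.12,"twist":0},
    {"tx":-0.015,"ty":-0.02,"tz":-0.15,"twist":0},
    {"tx":-0.035,"ty":-0.05,"tz":-0.175,"twist":0},
    {"tx":-0.065,"ty":-0.07,"tz":-0.19,"twist":0},
    {"tx":-0.095,"ty":-0.08,"tz":-0.195,"twist":0},
    {"tx":-0.11,"ty":-0.08,"tz":-0.195,"twist":0},
    {"tx":-0.11,"ty":-0.08,"tz":-0.195,"twist":0}
  ]
}}

```text
time: 11.7
tcp_pos: [0.5702, -0.1616, 0.1989]
ee_rot: [2.091, 2.339, 0.001]
ft_force: [1.1, 0.2, -0.0]
finger_gap: 0.0351
```

```bash
python3 fr.py; python3 - <<'E'
from meas import *
shot('wrist','w11');meas('w11',np.array([.5353,-.0540]),.116)
E
```

```text
tcp [ 0.5702 -0.1616  0.1989] frame x 0.0222 y -0.1109 yang 0.1121 F [ 1.1  0.2 -0. ] gap 0.0351 t 11.7
wall+x pos 0.1196 slope -0.0019 n25 rms 0.0002
wall-x pos -0.1200 slope -0.0017 n25 rms 0.0002
wall-y pos -0.0948 slope -0.0050 n25 rms 0.0001
wall+y pos 0.0877 slope -0.0045 n25 rms 0.0001
tile+x pos 0.0938 slope 0.0006 n25 rms 0.0003
tile-x pos -0.1065 slope 0.0008 n25 rms 0.0001
tile-y pos -0.0752 slope -0.0048 n25 rms 0.0002
tile+y pos 0.0751 slope -0.0049 n25 rms 0.0001
```

The tile is unmoved. I'll check the standing spacer numerically, since one viewing remains and I want to keep it for the end.

```bash
python3 - <<'E'
from h import *
shot('wrist','w12');f='w12';a=cv2.imread('pics/w12.png')
c=np.array([.5353,-.0540]);A=.116;ex=np.array([np.cos(A),np.sin(A)]);ey=np.array([-ex[1],ex[0]])
xs=np.arange(.088,.125,.001);
for y in np.arange(-.04,.045,.005):
    p=proj(f,[np.r_[c+x*ex+y*ey,.055] for x in xs]).astype(np.float32)
    v=cv2.remap(a,p[None,:,0],p[None,:,1],1)[0].astype(int)
    print('%.3f'%y,''.join('T' if q[0]>120 and q[2]-q[0]<40 else('#' if q[2]>225 and q[0]>80 and q[1]>170 else ('o' if q[2]>90 else '.')) for q in v), v[14])
E
```

```text
-0.040 oooooooooooo.oooooooooo............... [ 58 113 167]
-0.035 Toooooooooo..oooooooooo............... [ 58 113 167]
-0.030 Toooooooooooooooooooooo............... [ 77 133 179]
-0.025 Tooooo.oooooooooooooooo............... [112 170 205]
-0.020 Toooooooooooooooooooooo............... [112 171 206]
-0.015 Toooooooooooooooooooooo............... [110 170 205]
-0.010 Toooooooooooooooooooooo............... [111 169 205]
-0.005 Toooooooooooooooooooooo............... [110 169 205]
-0.000 Toooooooooooooooooooooo............... [109 168 204]
0.005 Toooooooooooooooooooooo............... [112 168 203]
0.010 ooooooooooooooooooooooo............... [108 168 204]
0.015 ooooooooooooooooooooooo............... [109 167 202]
0.020 ooooooooooooooooooooooo............... [109 166 202]
0.025 Toooooooooooooooooooooo............... [109 166 202]
0.030 ooooooooooooooooooooooo............... [ 67 115 154]
0.035 Tooooooooooo.oooooooooo............... [ 56 111 163]
0.040 Tooooooooooo.oooooooooo............... [ 56 111 162]
```

The spacer stands upright and centred, with its top spanning y of ±30 mm. Next I'll turn the tool 90° so both fingertips push the tile's near edge squarely.

{"fn": "carry_out", "kwargs": {
  "deltas": [
    {"tx":0.01,"ty":-0.012,"tz":0,"twist":-0.08},
    {"tx":0.02,"ty":-0.025,"tz":0,"twist":-0.19},
    {"tx":0.03,"ty":-0.04,"tz":0,"twist":-0.3},
    {"tx":0.04,"ty":-0.055,"tz":0,"twist":-0.41},
    {"tx":0.05,"ty":-0.07,"tz":0,"twist":-0.52},
    {"tx":0.06,"ty":-0.085,"tz":0,"twist":-0.63},
    {"tx":0.07,"ty":-0.1,"tz":0,"twist":-0.74},
    {"tx":0.08,"ty":-0.112,"tz":0,"twist":-0.85},
    {"tx":0.09,"ty":-0.124,"tz":0,"twist":-0.96},
    {"tx":0.1,"ty":-0.136,"tz":0,"twist":-1.07},
    {"tx":0.108,"ty":-0.144,"tz":0,"twist":-1.18},
    {"tx":0.111,"ty":-0.147,"tz":0,"twist":-1.29}
  ],
  "grip": 0.05
}}

```text
time: 12.8
tcp_pos: [0.4084, -0.0627, 0.1963]
ee_rot: [-0.246, -3.129, -0.002]
ft_force: [0.6, 0.4, 0.3]
finger_gap: 0.0498
```

{"fn": "carry_out", "kwargs": {
  "deltas": [
    {"tx":0,"ty":0,"tz":0.01,"twist":-0.09},
    {"tx":0,"ty":0,"tz":0.03,"twist":-0.18},
    {"tx":0,"ty":0,"tz":0.055,"twist":-0.25},
    {"tx":0,"ty":0,"tz":0.08,"twist":-0.28},
    {"tx":0,"ty":0,"tz":0.105,"twist":-0.281},
    {"tx":0,"ty":0,"tz":0.125,"twist":-0.281},
    {"tx":0,"ty":0,"tz":0.138,"twist":-0.281},
    {"tx":0,"ty":0,"tz":0.14,"twist":-0.281},
    {"tx":0,"ty":0,"tz":0.14,"twist":-0.281},
    {"tx":0,"ty":0,"tz":0.14,"twist":-0.281},
    {"tx":0,"ty":0,"tz":0.14,"twist":-0.281}
  ]
}}

```text
time: 13.72
tcp_pos: [0.4116, -0.0651, 0.0582]
ee_rot: [-0.183, 3.134, -0.001]
ft_force: [0.1, -1.1, 0.8]
finger_gap: 0.0496
```

```bash
python3 fr.py; python3 -c "
from h import *;print(state()['joint_pos'].round(3))"
```

```text
tcp [ 0.4116 -0.0651  0.0582] frame x -0.1241 y 0.0033 yang 1.6877 F [ 0.1 -1.1  0.8] gap 0.0496 t 13.7167
[-0.312  0.026 -0.632  0.911  0.    -0.429]
```

{"fn": "carry_out", "kwargs": {
  "deltas": [
    {"tx":0,"ty":-0.003,"tz":0.01,"twist":0},
    {"tx":0,"ty":-0.003,"tz":0.022,"twist":0},
    {"tx":0,"ty":-0.003,"tz":0.034,"twist":0},
    {"tx":0,"ty":-0.003,"tz":0.042,"twist":0},
    {"tx":0,"ty":-0.003,"tz":0.046,"twist":0},
    {"tx":0,"ty":-0.003,"tz":0.048,"twist":0},
    {"tx":0,"ty":-0.003,"tz":0.05,"twist":0},
    {"tx":0,"ty":-0.003,"tz":0.052,"twist":0},
    {"tx":0,"ty":-0.003,"tz":0.052,"twist":0},
    {"tx":0,"ty":-0.003,"tz":0.052,"twist":0}
  ]
}}

```text
time: 14.55
tcp_pos: [0.4111, -0.0682, 0.0054]
ee_rot: [-0.182, 3.136, -0.0]
ft_force: [-0.3, -0.3, -0.6]
finger_gap: 0.0495
```

```bash
python3 fr.py; python3 - <<'E'
from h import *
shot('wrist','w13');shot('side','s13')
a=cv2.imread('pics/w13.png');cv2.imwrite('pics/w13c.png',a)
M=T()
# where would tips show for offset d: inner front corners tool (-.011..+.011, +-.025, -d)
for d in (.03,.035,.04,.045):
    P=[(M@np.r_[x,y,-d,1])[:3] for x in(.011,-.011) for y in(-.025,.025)];print(d,proj('w13',P).round(0).tolist())
g=a.max(2)
for u in (255,262,265,268,271,274,278): print(u,[int(g[v,u]) for v in range(200,300,5)])
E
```

```text
tcp [ 0.4111 -0.0682  0.0054] frame x -0.1250 y 0.0002 yang 1.687 F [-0.3 -0.3 -0.6] gap 0.0495 t 14.55
0.03 [[269.0, 235.0], [356.0, 234.0], [271.0, 269.0], [355.0, 269.0]]
0.035 [[268.0, 238.0], [358.0, 238.0], [270.0, 273.0], [356.0, 273.0]]
0.04 [[266.0, 242.0], [359.0, 242.0], [268.0, 278.0], [357.0, 278.0]]
0.045 [[265.0, 246.0], [360.0, 246.0], [267.0, 283.0], [358.0, 283.0]]
255 [95, 97, 94, 97, 94, 95, 94, 100, 164, 168, 170, 171, 170, 172, 141, 58, 73, 78, 80, 85]
262 [94, 96, 94, 94, 96, 94, 95, 94, 164, 168, 161, 70, 57, 55, 55, 56, 55, 55, 55, 56]
265 [93, 95, 94, 94, 94, 93, 96, 95, 165, 117, 56, 55, 56, 55, 57, 55, 56, 56, 51, 105]
268 [93, 93, 94, 96, 97, 92, 94, 96, 166, 80, 55, 54, 56, 55, 55, 54, 50, 105, 255, 255]
271 [92, 92, 95, 92, 96, 95, 95, 97, 166, 175, 255, 255, 255, 178, 171, 255, 255, 255, 255, 255]
274 [93, 93, 91, 92, 95, 96, 94, 99, 165, 172, 255, 255, 255, 197, 203, 255, 255, 255, 255, 255]
278 [92, 94, 93, 94, 93, 97, 96, 98, 165, 173, 250, 255, 255, 186, 199, 255, 255, 255, 255, 255]
```

The tips appear about 41 mm behind the TCP at this opening. I'll lower onto the near wall's top (z 0.020) for a gentle touch to fix the tip height.

{"fn": "carry_out", "kwargs": {
  "deltas": [
    {"tx":0,"ty":0,"tz":0.005,"twist":0},
    {"tx":0,"ty":0,"tz":0.011,"twist":0},
    {"tx":0,"ty":0,"tz":0.015,"twist":0},
    {"tx":0,"ty":0,"tz":0.018,"twist":0},
    {"tx":0,"ty":0,"tz":0.019,"twist":0},
    {"tx":0,"ty":0,"tz":0.02,"twist":0},
    {"tx":0,"ty":0,"tz":0.021,"twist":0},
    {"tx":0,"ty":0,"tz":0.021,"twist":0}
  ]
}}

```text
time: 15.32
tcp_pos: [0.4107, -0.0681, -0.016]
ee_rot: [0.182, -3.136, 0.0]
ft_force: [-0.4, -1.5, -0.8]
finger_gap: 0.0504
```

{"fn": "carry_out", "kwargs": {
  "deltas": [
    {"tx":0,"ty":0,"tz":0.0007,"twist":0},
    {"tx":0,"ty":0,"tz":0.0015,"twist":0},
    {"tx":0,"ty":0,"tz":0.0015,"twist":0},
    {"tx":0,"ty":0,"tz":0.0015,"twist":0}
  ]
}}

```text
time: 15.65
tcp_pos: [0.4108, -0.0682, -0.0173]
ee_rot: [-0.182, 3.136, -0.0]
ft_force: [0.7, 0.7, -0.3]
finger_gap: 0.0501
```

{"fn": "carry_out", "kwargs": {
  "deltas": [
    {"tx":0,"ty":0,"tz":0.0007,"twist":0},
    {"tx":0,"ty":0,"tz":0.0015,"twist":0},
    {"tx":0,"ty":0,"tz":0.0015,"twist":0},
    {"tx":0,"ty":0,"tz":0.0015,"twist":0}
  ]
}}

```text
time: 15.98
tcp_pos: [0.4107, -0.0681, -0.019]
ee_rot: [0.182, -3.136, -0.0]
ft_force: [0.2, -0.8, -0.4]
finger_gap: 0.0502
```

{"fn": "carry_out", "kwargs": {
  "deltas": [
    {"tx":0,"ty":0,"tz":0.0007,"twist":0},
    {"tx":0,"ty":0,"tz":0.0015,"twist":0},
    {"tx":0,"ty":0,"tz":0.0015,"twist":0},
    {"tx":0,"ty":0,"tz":0.0015,"twist":0}
  ]
}}

```text
time: 16.32
tcp_pos: [0.4107, -0.0681, -0.0205]
ee_rot: [0.182, -3.136, -0.0]
ft_force: [0.5, 0.7, -0.2]
finger_gap: 0.0502
```

```bash
python3 fr.py; python3 - <<'E'
from h import *
shot('wrist','w14')
a=cv2.imread('pics/w14.png');g=a.max(2)
for u in (255,262,265,268,271,274): print(u,[int(g[v,u]) for v in range(200,300,5)])
E
```

```text
tcp [ 0.4107 -0.0681 -0.0205] frame x -0.1254 y 0.0004 yang 1.687 F [ 0.5  0.7 -0.2] gap 0.0502 t 16.3167
255 [105, 104, 104, 105, 105, 106, 105, 105, 107, 139, 189, 187, 185, 186, 155, 63, 76, 87, 91, 95]
262 [104, 102, 106, 103, 106, 105, 105, 107, 103, 184, 177, 78, 65, 62, 63, 63, 63, 62, 63, 63]
265 [107, 105, 103, 104, 106, 103, 102, 106, 104, 129, 64, 63, 64, 63, 65, 64, 64, 63, 63, 74]
268 [107, 109, 106, 105, 103, 104, 104, 105, 105, 69, 64, 64, 63, 62, 64, 63, 64, 80, 182, 218]
271 [107, 104, 102, 104, 102, 104, 93, 104, 105, 104, 107, 176, 172, 161, 173, 185, 228, 209, 202, 213]
274 [104, 104, 104, 102, 104, 103, 71, 92, 92, 92, 71, 174, 182, 183, 205, 218, 239, 203, 200, 214]
```

{"fn": "carry_out", "kwargs": {
  "deltas": [
    {"tx":0,"ty":0,"tz":0.0005,"twist":0},
    {"tx":0,"ty":0,"tz":0.001,"twist":0},
    {"tx":0,"ty":0,"tz":0.001,"twist":0},
    {"tx":0,"ty":0,"tz":0.001,"twist":0}
  ]
}}

```text
time: 16.7
tcp_pos: [0.4109, -0.0682, -0.021]
ee_rot: [-0.182, 3.136, -0.0]
ft_force: [-1.1, 0.6, 5.9]
finger_gap: 0.0502
```

{"fn": "carry_out", "kwargs": {
  "deltas": [
    {"tx":0,"ty":0,"tz":0.0005,"twist":0},
    {"tx":0,"ty":0,"tz":0.001,"twist":0},
    {"tx":0,"ty":0,"tz":0.001,"twist":0},
    {"tx":0,"ty":0,"tz":0.001,"twist":0}
  ]
}}

```text
time: 17.03
tcp_pos: [0.411, -0.0682, -0.0212]
ee_rot: [-0.182, 3.136, -0.0]
ft_force: [-4.4, 1.1, 13.5]
finger_gap: 0.0504
```

{"fn": "carry_out", "kwargs": {
  "deltas": [
    {"tx":0,"ty":0,"tz":0.0005,"twist":0},
    {"tx":0,"ty":0,"tz":0.001,"twist":0},
    {"tx":0,"ty":0,"tz":0.001,"twist":0},
    {"tx":0,"ty":0,"tz":0.001,"twist":0}
  ]
}}

```text
time: 17.37
tcp_pos: [0.411, -0.0682, -0.0214]
ee_rot: [0.183, -3.136, 0.0]
ft_force: [-7.5, 1.8, 23.0]
finger_gap: 0.0497
```

Contact found at TCP z = -0.021, so the tip offset is 41 mm as seen. I'll raise to mid-edge height (tip about 24 mm), then push forward.

{"fn": "carry_out", "kwargs": {
  "deltas": [
    {"tx":0,"ty":0,"tz":-0.002,"twist":0},
    {"tx":0,"ty":0,"tz":-0.0045,"twist":0},
    {"tx":0,"ty":0,"tz":-0.0065,"twist":0},
    {"tx":0,"ty":0,"tz":-0.0065,"twist":0},
    {"tx":-0.002,"ty":0,"tz":-0.0065,"twist":0},
    {"tx":-0.004,"ty":0,"tz":-0.0065,"twist":0},
    {"tx":-0.006,"ty":0,"tz":-0.0065,"twist":0},
    {"tx":-0.006,"ty":0,"tz":-0.0065,"twist":0},
    {"tx":-0.006,"ty":0,"tz":-0.0065,"twist":0}
  ]
}}

```text
time: 18.12
tcp_pos: [0.4169, -0.0674, -0.017]
ee_rot: [0.183, -3.136, -0.0]
ft_force: [0.6, -0.2, -0.2]
finger_gap: 0.0501
```

```bash
python3 fr.py
```

```text
tcp [ 0.4169 -0.0674 -0.017 ] frame x -0.1192 y 0.0004 yang 1.6872 F [ 0.6 -0.2 -0.2] gap 0.0501 t 18.1167
```

{"fn": "carry_out", "kwargs": {
  "deltas": [
    {"tx":-0.0005,"ty":0,"tz":0,"twist":0},
    {"tx":-0.001,"ty":0,"tz":0,"twist":0},
    {"tx":-0.0015,"ty":0,"tz":0,"twist":0},
    {"tx":-0.002,"ty":0,"tz":0,"twist":0},
    {"tx":-0.0025,"ty":0,"tz":0,"twist":0},
    {"tx":-0.003,"ty":0,"tz":0,"twist":0},
    {"tx":-0.003,"ty":0,"tz":0,"twist":0}
  ]
}}

```text
time: 18.7
tcp_pos: [0.4194, -0.0671, -0.017]
ee_rot: [0.182, -3.136, 0.0]
ft_force: [-0.6, -0.4, -0.1]
finger_gap: 0.05
```

```bash
python3 fr.py
```

```text
tcp [ 0.4194 -0.0671 -0.017 ] frame x -0.1166 y 0.0004 yang 1.6869 F [-0.6 -0.4 -0.1] gap 0.05 t 18.7
```

{"fn": "carry_out", "kwargs": {
  "deltas": [
    {"tx":-0.0005,"ty":0,"tz":0,"twist":0},
    {"tx":-0.001,"ty":0,"tz":0,"twist":0},
    {"tx":-0.0015,"ty":0,"tz":0,"twist":0},
    {"tx":-0.002,"ty":0,"tz":0,"twist":0},
    {"tx":-0.0025,"ty":0,"tz":0,"twist":0},
    {"tx":-0.003,"ty":0,"tz":0,"twist":0},
    {"tx":-0.003,"ty":0,"tz":0,"twist":0}
  ]
}}

```text
time: 19.28
tcp_pos: [0.4225, -0.0666, -0.0171]
ee_rot: [0.183, -3.136, -0.001]
ft_force: [-2.1, 0.5, 0.9]
finger_gap: 0.0501
```

```bash
python3 fr.py; python3 - <<'E'
from h import *
print(state()['moment'])
E
```

```text
tcp [ 0.4225 -0.0666 -0.0171] frame x -0.1135 y 0.0006 yang 1.6871 F [-2.1  0.5  0.9] gap 0.0501 t 19.2833
[-0.12708191  0.54716734 -0.01420437]
```

Contact is made and it is sliding at about 2 N. Continuing in small steps.

{"fn": "carry_out", "kwargs": {
  "deltas": [
    {"tx":-0.0004,"ty":0,"tz":0,"twist":0},
    {"tx":-0.0008,"ty":0,"tz":0,"twist":0},
    {"tx":-0.0012,"ty":0,"tz":0,"twist":0},
    {"tx":-0.0016,"ty":0,"tz":0,"twist":0},
    {"tx":-0.002,"ty":0,"tz":0,"twist":0},
    {"tx":-0.002,"ty":0,"tz":0,"twist":0}
  ]
}}

```text
time: 19.78
tcp_pos: [0.4248, -0.0664, -0.0169]
ee_rot: [-0.183, 3.136, 0.0]
ft_force: [-1.8, -1.1, -1.0]
finger_gap: 0.0499
```

{"fn": "carry_out", "kwargs": {
  "deltas": [
    {"tx":-0.0004,"ty":0,"tz":0,"twist":0},
    {"tx":-0.0008,"ty":0,"tz":0,"twist":0},
    {"tx":-0.0012,"ty":0,"tz":0,"twist":0},
    {"tx":-0.0012,"ty":0,"tz":0,"twist":0}
  ]
}}

```text
time: 20.12
tcp_pos: [0.4257, -0.0663, -0.0169]
ee_rot: [0.182, -3.136, -0.0]
ft_force: [-2.3, 0.4, -1.1]
finger_gap: 0.0499
```

```bash
python3 fr.py
```

```text
tcp [ 0.4257 -0.0663 -0.0169] frame x -0.1103 y 0.0004 yang 1.687 F [-2.3  0.4 -1.1] gap 0.0499 t 20.1167
```

{"fn": "carry_out", "kwargs": {
  "deltas": [
    {"tx":-0.0004,"ty":0,"tz":0,"twist":0},
    {"tx":-0.0008,"ty":0,"tz":0,"twist":0},
    {"tx":-0.001,"ty":0,"tz":0,"twist":0},
    {"tx":-0.001,"ty":0,"tz":0,"twist":0}
  ]
}}

```text
time: 20.45
tcp_pos: [0.4257, -0.0663, -0.017]
ee_rot: [0.182, -3.134, 0.001]
ft_force: [-5.0, -0.5, 2.0]
finger_gap: 0.05
```

{"fn": "carry_out", "kwargs": {
  "deltas": [
    {"tx":-0.0004,"ty":0,"tz":0,"twist":0},
    {"tx":-0.0008,"ty":0,"tz":0,"twist":0},
    {"tx":-0.001,"ty":0,"tz":0,"twist":0},
    {"tx":-0.001,"ty":0,"tz":0,"twist":0}
  ]
}}

```text
time: 20.78
tcp_pos: [0.4257, -0.0663, -0.0171]
ee_rot: [0.182, -3.132, 0.001]
ft_force: [-7.6, -1.9, 3.8]
finger_gap: 0.0501
```

{"fn": "carry_out", "kwargs": {
  "deltas": [
    {"tx":-0.0004,"ty":0,"tz":0,"twist":0},
    {"tx":-0.0008,"ty":0,"tz":0,"twist":0},
    {"tx":-0.001,"ty":0,"tz":0,"twist":0},
    {"tx":-0.001,"ty":0,"tz":0,"twist":0}
  ]
}}

```text
time: 21.12
tcp_pos: [0.4257, -0.0663, -0.0172]
ee_rot: [0.181, -3.13, 0.002]
ft_force: [-8.8, -1.4, 5.4]
finger_gap: 0.0502
```

It is firmly stopped: the TCP stands still at frame x = -0.110 and the force has risen to about 9 N. I'll use the last viewing, plus numbers, to check that everything is flush.

```bash
python3 fr.py; python3 - <<'E'
from h import *
for n in('top','side','wrist'): shot(n,'f_'+n)
t=cv2.imread('pics/f_top.png')[140:250,290:390];s=cv2.imread('pics/f_side.png')[180:290,250:410];w=cv2.imread('pics/f_wrist.png')
R=lambda i,sz:cv2.resize(i,sz,interpolation=2)
cv2.imwrite('pics/fin.png',np.vstack([np.hstack([R(t,(280,308)),R(s,(448,308))]),cv2.copyMakeBorder(R(w[60:300],(728,273)),0,0,0,0,0)]))
c=np.array([.5353,-.0540]);A=.116;ex=np.array([np.cos(A),np.sin(A)]);ey=np.array([-ex[1],ex[0]])
im=cv2.imread('pics/f_top.png').astype(np.float32)
g=np.arange(.07,.13,.0005)
# tile far edge relative to wall outer edge in top image, y away from spacer
for f in('top','f_top'):
  im=cv2.imread('pics/'+f+'.png').astype(np.float32)
  for y in(-.06,-.05,.05,.06):
    p=proj(f,[np.r_[c+x*ex+y*ey,.029] for x in g]).astype(np.float32)
    v=cv2.remap(im,p[None,:,0],p[None,:,1],1)[0];b=cv2.GaussianBlur(v[:,0][None],(0,0),2)[0]
    r=cv2.GaussianBlur(v[:,2][None],(0,0),2)[0]
    print(f,y,'tile edge %.4f'%g[np.argmin(np.diff(b))],'wall outer %.4f'%g[80+np.argmin(np.diff(r)[80:])])
E
```

```text
tcp [ 0.4257 -0.0663 -0.0172] frame x -0.1103 y 0.0005 yang 1.6866 F [-8.8 -1.4  5.4] gap 0.0502 t 21.1167
top -0.06 tile edge 0.0955 wall outer 0.1195
top -0.05 tile edge 0.0945 wall outer 0.1195
top 0.05 tile edge 0.0950 wall outer 0.1200
top 0.06 tile edge 0.0955 wall outer 0.1195
f_top -0.06 tile edge 0.1015 wall outer 0.1195
f_top -0.05 tile edge 0.1010 wall outer 0.1195
f_top 0.05 tile edge 0.1010 wall outer 0.1200
f_top 0.06 tile edge 0.1015 wall outer 0.1195
```

View pics/fin.png

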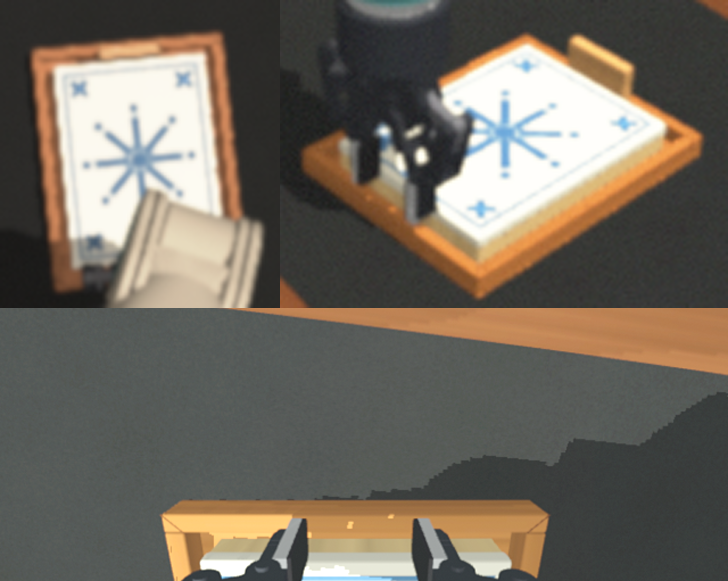

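The final views show the spacer upright in the middle of the far end, with the tile against it, square and flat, and both fingertips on its near edge. The tile's far edge moved 6.1 mm to about 100 mm, equally on both sides. I'll hold briefly and check it is steady.

{"fn": "carry_out", "kwargs": {
  "deltas": [
    {"tx":0,"ty":0,"tz":0,"twist":0},
    {"tx":0,"ty":0,"tz":0,"twist":0},
    {"tx":0,"ty":0,"tz":0,"twist":0},
    {"tx":0,"ty":0,"tz":0,"twist":0},
    {"tx":0,"ty":0,"tz":0,"twist":0},
    {"tx":0,"ty":0,"tz":0,"twist":0},
    {"tx":0,"ty":0,"tz":0,"twist":0},
    {"tx":0,"ty":0,"tz":0,"twist":0}
  ]
}}

```text
time: 21.93
tcp_pos: [0.4257, -0.0663, -0.0172]
ee_rot: [0.181, -3.13, 0.002]
ft_force: [-8.3, -1.6, 5.7]
finger_gap: 0.05
```

```bash
python3 fr.py && python3 -c "
from bench import *
f=state()['ft_force']
print(f)
if 5<-f[0]<20: print(hand_in())"
```

```text
tcp [ 0.4257 -0.0663 -0.0172] frame x -0.1103 y 0.0005 yang 1.6866 F [-8.3 -1.6  5.7] gap 0.05 t 21.9333
[-8.33352424 -1.63933383  5.72132049]
the job is handed in; nothing more can be done
None
```

The spacer is standing in the middle of the far end gap (16 mm wide) and was let go of. The tile was then slid about 6 mm, square, until it stopped against the spacer. I handed the job in at about 22 s, still pressing the tile with about 8–9 N.

**Last checks:**
- **Tile position:** the top camera puts its far edge about 6.1 mm further on, at roughly 100 mm from the frame's middle, the same on both sides. That fits tile, spacer and end wall all being flush, though I judged it from the stop, the force and this measurement rather than from a close view of the contact.
- **Spacer:** it stands upright in the middle of the far end.
- **Hold:** the position stayed still and the force steady for the last 0.7 s. There is also an upward reading of about 5.5 N at the wrist, which I take to be the fingertips bearing lightly down on the tile's edge.

**What disagreed:**
- **Finger length:** the real fingertips sat about 35–41 mm behind the reported TCP, not at it. My first grasp closed on air above the spacer. I corrected for this from the pictures and later confirmed it with a touch on the frame wall that peaked at about 23 N.
- **Refused move:** my first move call was rejected for missing keys, and nothing moved.

I kept the arm away from the thermometer, glasses and tub, but took no final picture of them.

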